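# Release the keeper bar of a drilling fixture and slide the finished block out

### The arm

A 6-joint arm with a two-finger parallel gripper is mounted at the origin on a cart in front of the work surface, level with it; the furniture and walls round the work are solid. World frame = base frame: x ahead of the robot, y to its left, z up, the work surface at z = 0. Lengths are in m, angles in rad, forces in N, time in s.
With the tool pointing down it reaches from about 0.35 to 0.775 m from the base axis. Payload 5.5 kg.
Tool frame: the origin (TCP) lies midway between the tips of the shut fingers; the grasp point (between the pads) lies 19 mm behind it; x points along the fingers, y is the direction in which the jaws open and shut, and the axes are right-handed (so a half turn about x gives the same grasp; the last joint's range is limited). The gripper opens to 85 mm and grips with 20 to 120 N. Pads are 22 mm wide; open, the fingers measure 114 mm over their backs; the gripper's body (76 mm by 85 mm) begins 54 mm behind the grasp point. The pads swing forward as they close: fully open they stand 13 mm farther back than shut.
Start: joints at [1.174, 0.313, 0.046, 1.304, 0, 1.431], TCP at [0.146, 0.556, 0.231] pointing down, gripper open.
Joint ranges: [-2.76, 2.76], [-0.86, 1.69], [-1.03, 1.26], [-2.2, 2.34], [-1.47, 1.5], [-3.14, 3.14]. Speed limits (rad/s): [2.57, 2.57, 3.14, 3.14, 3.14, 3.14].

### API

Orientations are given as a unit quaternion [w, x, y, z].
In Python, from workcell import env, optics, order, models gives the robot as it stands. The module is installed in compiled form; this text tells all that it offers.
- The arm moves only by the tool servo_tool, never from a script. Its argument "moves" is a list of rows, each a list of 5 numbers: the shift along the tool's x, y, z in cm, then the turn about the tool's x in rad, then the closure, from -1 (fully open) to 1 (shut). A call has exactly 10 rows; each row shifts and turns the commanded pose from where the row before left it, along the tool's axes as they then stand; what a row does not reach is not made up. A row lasts 1/8 s, in which the tool goes at most 62.5 mm and 10.7 degrees, less where a joint would pass 70% of its speed; a pose out of reach is approached as far as the arm can. A call is refused whole if a number of a shift passes 6.25 or a number of a turn 0.188, either way. A call with a gripper value outside its range is refused whole. The fingers move at their own pace and stop on an object; "grip_force" is the grip in N (left out, the last holds). Time passes only in rows, so rows that do not move let the fingers close, or fill a call up. It gives the time, the measured TCP pose, the force and the opening at its end, in the units of the state.
- env.get_state(): the state, without advancing time (a new reading comes with each control period).
- optics.read_camera(name): name is "side" or "top" or "wrist"; returns a dict with "pixels" (420x560x3 uint8, blue, green, red), "vertical_fov" (degrees; the focal length in pixels is half the picture's height over the tangent of half this angle, whatever the lens; pixels are square), "cx", "cy" (the principal point, pixels), "extrinsics" (4x4, takes a point from world to camera coordinates). Camera axes: x right, y up, looking along -z (the intrinsics and any distortion apply to the point x, -y, -z); pixel columns grow to the right and rows downward; lengths in m; the calibration is good to about 2 mm. A picture is of the moment at which its call begins. There is no depth.
- order.hand_in(): hands the job in, once; it reports no verdict.
Trained networks look in a picture, given as the dict that the camera call returned (one of the last four; its "shot" number tells which), for a name from the list of things; names that differ only in an ending like _2 or _b are one class to them, and where a whole thing is asked for, a point or a joint stands for the part that bears it (a point fixed in the world has none). Each returns a list of dicts, best first, with "conf" (0 to 1); they miss things now and then, are a little off and sometimes report something else, mostly with a low value. They report only what shows in the picture. A call takes as long as a camera call. They do not tell look-alikes from the thing itself.
- models.outline_of(name, picture): "pixels" (420x560 bool, what is visible of it) and "location" ([column, row] in pixels, amid what is visible of it).
- models.pinpoint(name, picture): "location" ([column, row] in pixels: a listed point, or the origin of a listed thing).
The state is a dict: "clock": time; "joint_pos": joint angles; "qvel": joint speeds; "tau": joint torques, N m; "tcp_pos": TCP position; "orientation": TCP orientation; "wrist_force": force on the tool from outside, world axes, zero at the start; "ft_torque": the same for the moment, N m; "finger_gap": finger opening in m.
Only numpy, scipy, OpenCV 4.12 (cv2) and the standard library are available. Lean on these libraries where they do the work, as an engineer would, in place of code of your own. Each camera call takes 0.05 s, during which the arm holds its last target.

### The job

Unload the drilling fixture with your fingertips only, without pinching or lifting anything: roll a fingertip round the knurled rim of the lock nut to unscrew it two full turns anticlockwise (seen from above, to within a quarter turn), then push the peg on the keeper bar to swing the bar fully open. Then push the drilled block from behind along its rails until it rests against the stop at the front of the fixture, and leave the other things on the bench undisturbed.

Things in the scene. Friction and masses are not known exactly. Their poses are not given: they have to be found in the camera images.
- fixture: work-holding fixture fixed to the bench: bed 152 x 156 x 12 mm. Origin on the bench top below the bed; x from the front stop to the back (away from the robot, turned 5 to 32 degrees to the right), y left, z up. Bed: x -80 to 72, y -89 to 67 mm. Two side rails, inner faces at y = +-31, x -74 to 60, tops at z = 24 mm. Two dowels behind the block at x = 64, y = +-26, 8 mm across, tops z = 27.
- front_stop (a point): middle of the top edge of the front stop, on the inner face that the block comes to rest against: x = -71 mm in the fixture's frame, z = 22 mm. The stop is a low steel bar 6 mm thick across the front end of the rails.
- lock_nut (a joint): turn of the knurled lock nut about its upright stud, rad: 0 as found (tight), growing anticlockwise seen from above, two full turns = 12.57. It rises 3 mm a turn. Friction about 0.05 N m, it stays where it is left; a fingertip dragged along the rim under light pressure turns it, from any side. Past 2.6 turns it is unsafe on its stud.
- nut_center (a point): centre of the nut's knurled rim, on its axis (x = -4, y = -66 mm in the fixture's frame): steel disc of 27 mm radius, 22 mm tall (z = 46 to 68 mm when tight, 6 mm higher after two turns) with 26 upright ribs. The stud through it ends at z = 78 mm. On the fixture only the bar's peg, 74 mm from the nut's axis when closed, reaches above z = 45 mm besides.
- nut_mark (a point): dark index line on the nut's top face, 20 mm from its axis: points to the fixture's front (-x) with the nut tight, and turns with the nut.
- keeper_bar (a joint): swing of the keeper bar, rad: 0 closed (across the front of the block), growing clockwise seen from above as its free end swings to the fixture's front; end stop at 1.6, the bar then pointing forward beside the left rail. Dark steel, 22 mm wide, z = 26 to 38.5 mm. Its forked head is locked by the nut's nose until the nut has turned 1.6 turns. Light friction, stays where left.
- bar_pivot (a point): axis of the keeper bar's pivot (x = -4, y = 50 mm in the fixture's frame), at the bar's upper face, z = 38.5 mm; 116 mm from the nut's axis
- peg_top (a point): top of the upright steel finger peg on the keeper bar, 42 mm from the pivot towards the nut: 10 mm across (head and foot a little wider), from the bar's upper face up to z = 70 mm. Pushed from the block's side it swings the bar open.
- block_center (a point): centre of the drilled aluminium block, 50 mm along the rails, 60 mm across, 28 mm tall, top at z = 40 mm, loose on the bed with 0.75 mm play each side; 0.14 to 0.28 kg. At the start its centre is at x = 35 mm in the fixture's frame, against the front stop at x = -46 mm. Behind it, between the dowels, 44 mm are free for a fingertip. Axes as the fixture's.
- block: the same drilled block; origin at the centre of its underside
- screw_jar: bystander: small white screw jar, 64 mm across, 66 mm tall, left of the fixture; origin under its centre
- caliper_1: bystander: caliper lying on the bench, 230 mm long; origin under its middle
- pliers_1: bystander: pliers with blue handles lying in front, 175 mm long; origin under their middle
- carton_cube: bystander: small blue carton, 62 x 60 x 61 mm, at the back; origin under its centre
- glue_tube_1: bystander: glue tube with a blue cap lying left of the fixture, 136 mm long; origin under its middle
- lamp_elbow (a point): highest point of the swing-arm lamp, which stands in the way left of the fixture: its lower arm rises to here from a clamp on the bench's front edge 0.1 m nearer the robot and 0.09 m to the right; from here an upper arm descends to the left to a shade 0.6 m long, lying along y at z = 0.21 to 0.23 m. Fixed; go over it or keep to its right.
Mind the look-alikes: they are no part of the job. There is more than one size of the block; the job needs the larger.

How it is judged:
On the way, in this order (a step that is already met when the one before it is completed fails the run):
1. the lock nut is unscrewed two turns (more than 1.7) with the keeper bar still closed (value of joint lock_nut above 10.68 rad and value of joint keeper_bar below 0.15 rad), for 0.1 s.
2. the keeper bar is swung fully open (more than 1.35 rad) with the block still in its nest (value of joint keeper_bar above 1.35 rad and x of block_center in the frame of fixture above 0 m), for 0.1 s.
At the end, for the whole second after the job is handed in: The nut stands 1.7 to 2.3 turns from tight, the bar is open more than 1.35 rad, and the block lies flat and still between the rails within 4 mm of the front stop (value of joint lock_nut between 10.68 and 14.45 rad and value of joint keeper_bar above 1.35 rad and x of block_center in the frame of fixture between -0.05 and -0.042 m and y of block_center in the frame of fixture between -0.004 and 0.004 m and height (world z) of block_center below 0.03 m and angle between block_center's own z axis and vertical below 0.08 rad and linear speed of block below 0.01 m/s); the robot touches nothing.
It fails at once if the nut is unscrewed more than 2.6 turns (value of joint lock_nut above 16.34 rad).
It fails at once if the block is lifted or tipped (height (world z) of block_center above 0.036 m or angle between block_center's own z axis and vertical above 0.25 rad).
It fails at once if another thing on the bench is moved more than 15 mm (distance of any of screw_jar, caliper_1, pliers_1, carton_cube, glue_tube_1 from where it was at the start of the episode above 0.015 m).
It also fails if it takes over 72 s, if anything falls off the work surface, if the arm or the gripper's body presses on something with over 40 N, if the wrist force passes 120 N, or if a joint passes its speed limit or range.

## Working session

There is one attempt and no reset: what is moved stays moved. The work goes in short steps, Python scripts to look and compute and a tool call to move; the robot and the scene stay as the last step left them, time stands still between calls to the robot, and variables do not carry over. Pictures are saved under pics/ and viewed, and the job is handed in when it is done.

Besides the shell and the picture viewer there is one more tool, called after ">>>" by a JSON object that holds its "fn" and its "kwargs". servo_tool: Moves the arm, as the interface text tells. Its arguments: {"type":"object","properties":{"moves":{"type":"array"},"grip_force":{"type":"number"}},"required":["moves"]}

```bash
mkdir -p pics; python3 - <<'E'
from workcell import env, optics, models
import cv2, pickle
s=env.get_state(); print({k:s[k] for k in ('clock','tcp_pos','orientation','joint_pos','wrist_force','finger_gap')})
d={}
for n in ('side','top','wrist'):
    p=optics.read_camera(n); d[n]=p; cv2.imwrite(f'pics/a_{n}.png',p['pixels'])
    print(n,{k:p[k] for k in p if k!='pixels'})
    for q in ('front_stop','nut_center','nut_mark','bar_pivot','peg_top','block_center','lamp_elbow','fixture','screw_jar','glue_tube_1','carton_cube','pliers_1','caliper_1'):
        r=models.pinpoint(q,p); print(q,[(x['location'],x['conf']) for x in r[:3]])
pickle.dump(d,open('a.pkl','wb'))
E
```

```text
{'clock': 0.0, 'tcp_pos': array([0.1458302 , 0.55567456, 0.2304127 ]), 'orientation': array([ 0.70110035,  0.089913  ,  0.70147459, -0.0911447 ]), 'joint_pos': array([1.17441239e+00, 3.13996151e-01, 4.49824128e-02, 1.30360245e+00,
       4.90928049e-05, 1.43117142e+00]), 'wrist_force': array([ 0.16332219, -0.31460929, -0.0691282 ]), 'finger_gap': 0.08579343915697538}
side {'vertical_fov': 50.77534913934596, 'cx': 285.13000408168557, 'cy': 213.90305103912615, 'extrinsics': array([[ 0.99936508,  0.03064776,  0.01816986, -0.55166304],
       [-0.03148097,  0.52074664,  0.85313064, -0.16243264],
       [ 0.01668465, -0.85316097,  0.52138084, -1.59950561],
       [ 0.        ,  0.        ,  0.        ,  1.        ]]), 'shot': 1}
front_stop [([266.9, 295.0], 0.8)]
nut_center [([272.6, 307.5], 0.74)]
nut_mark [([261.7, 303.6], 0.57), ([315.4, 265.1], 0.32)]
bar_pivot [([288.9, 289.7], 0.89), ([264.3, 304.0], 0.65)]
peg_top [([284.6, 288.6], 0.54), ([246.1, 141.2], 0.5)]
block_center [([289.7, 307.6], 0.86), ([358.6, 342.3], 0.48)]
lamp_elbow [([305.1, 239.2], 0.53)]
fixture [([283.7, 308.0]
[... 1058 characters left out ...]
pliers_1 [([329.5, 275.9], 0.75)]
caliper_1 [([216.5, 198.4], 0.87)]
wrist {'vertical_fov': 65.64875001419023, 'cx': 284.3757543225204, 'cy': 211.0499758777368, 'extrinsics': array([[ 2.53795411e-01,  9.67257871e-01, -3.17213483e-04,
        -5.75478180e-01],
       [-9.27859668e-01,  2.43365182e-01, -2.82577114e-01,
         3.69001284e-02],
       [-2.73247739e-01,  7.20111042e-02,  9.59244533e-01,
        -3.80019732e-01],
       [ 0.00000000e+00,  0.00000000e+00,  0.00000000e+00,
         1.00000000e+00]]), 'shot': 3}
front_stop []
nut_center []
nut_mark []
bar_pivot []
peg_top []
block_center []
lamp_elbow []
fixture []
screw_jar []
glue_tube_1 []
carton_cube []
pliers_1 []
caliper_1 []
```

```bash
python3 - <<'E'
import cv2,pickle
d=pickle.load(open('a.pkl','rb'))
t=d['top']['pixels']; cv2.imwrite('pics/b_top.png',cv2.resize(t[130:310,180:410],None,fx=3.4,fy=3.3,interpolation=cv2.INTER_CUBIC)[:600,:800])
t=d['side']['pixels']; cv2.imwrite('pics/b_side.png',cv2.resize(t[210:360,180:380],None,fx=4,fy=4,interpolation=cv2.INTER_CUBIC))
E
```

```text
(no output)
```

View pics/a_top.png

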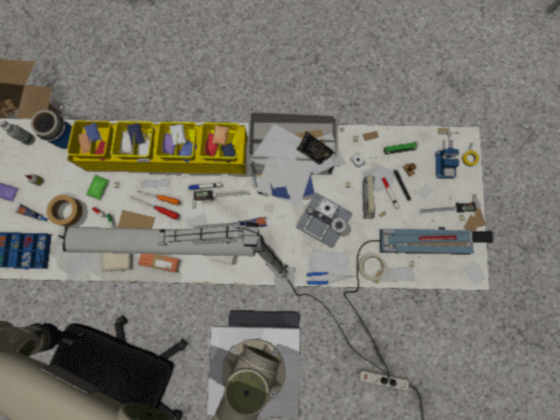

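View pics/a_side.png

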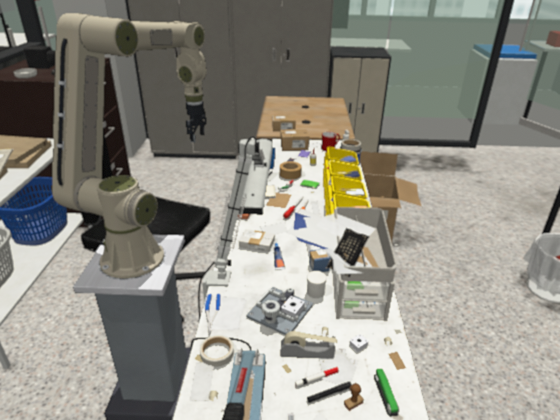

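View pics/a_wrist.png

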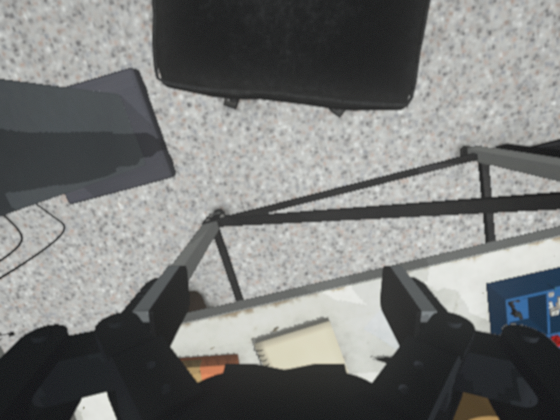

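```bash
ls pics
```

```text
a_side.png
a_top.png
a_wrist.png
b_side.png
b_top.png
```

View pics/b_top.png

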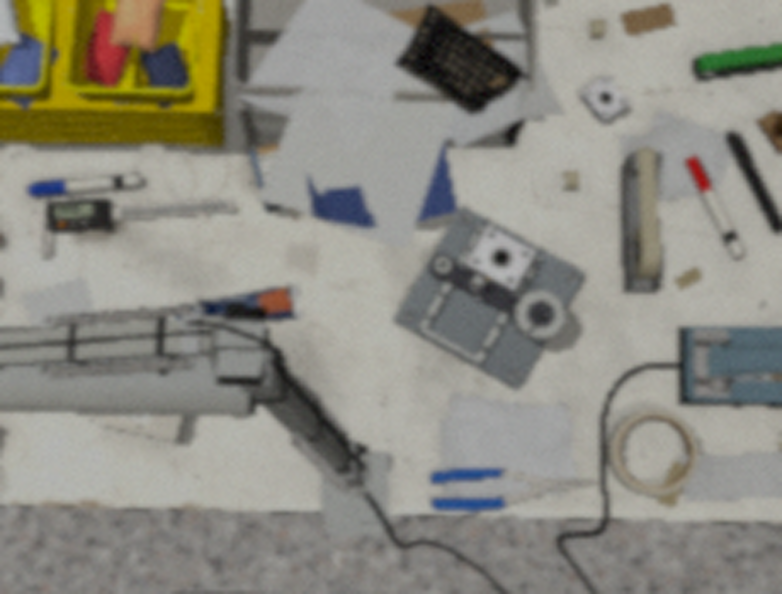

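View pics/b_side.png

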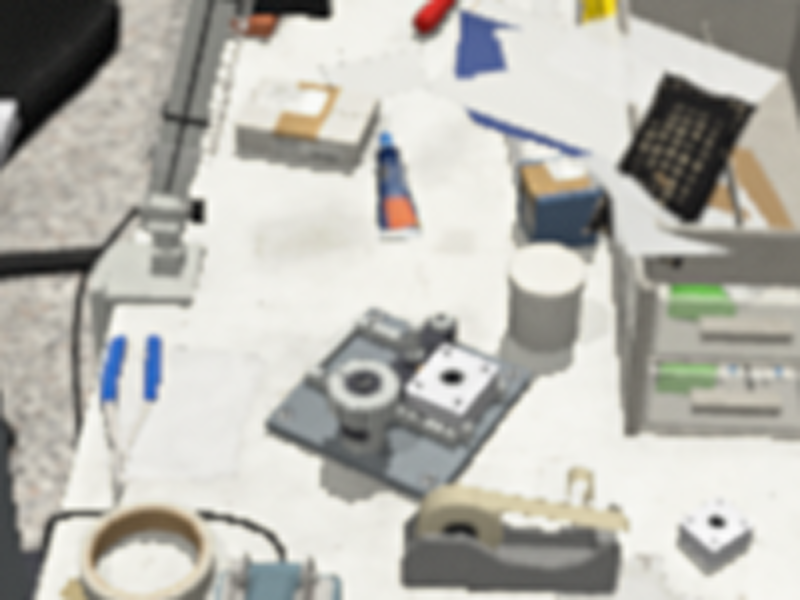

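```bash
cat > h.py <<'E'
import numpy as np, cv2
from scipy.optimize import least_squares
def foc(p): return 210/np.tan(np.radians(p['vertical_fov']/2))
def proj(p,X):
    X=np.atleast_2d(X); E=p['extrinsics']; c=X@E[:3,:3].T+E[:3,3]
    f=foc(p); return np.c_[p['cx']+f*c[:,0]/-c[:,2], p['cy']-f*c[:,1]/-c[:,2]]
def tri(obs): # [(p,(u,v))]
    r=least_squares(lambda X:np.concatenate([proj(p,X)[0]-uv for p,uv in obs]),[.5,0,.05]); return r.x,r.fun
def plane(p,uv,z):
    r=least_squares(lambda X:proj(p,[X[0],X[1],z])[0]-uv,[.5,0]); return r.x
PTS={'front_stop':(-.071,0,.022),'nut_center':(-.004,-.066,.057),'bar_pivot':(-.004,.05,.0385),'peg_top':(-.004,.008,.070),'block_center':(.035,0,.026),'fixture':(0,0,0)}
def f2w(q,P):
    P=np.atleast_2d(P);c,s=np.cos(q[2]),np.sin(q[2])
    return np.c_[q[0]+c*P[:,0]-s*P[:,1], q[1]+s*P[:,0]+c*P[:,1], P[:,2]]
def w2f(q,P):
    P=np.atleast_2d(P);c,s=np.cos(q[2]),np.sin(q[2]);d=P[:,:2]-np.array(q[:2])
    return np.c_[c*d[:,0]+s*d[:,1], -s*d[:,0]+c*d[:,1], P[:,2]]
def fit(obs,x0=(.55,-.15,-.3)): # obs: (p,name,uv)
    fn=lambda q:np.concatenate([proj(p,f2w(q,PTS[n]))[0]-uv for p,n,uv in obs])
    r=least_squares(fn,x0,loss='soft_l1'); return r.x,fn(r.x).reshape(-1,2)
E
python3 - <<'E'
from h import *
import pickle
d=pickle.load(open('a.pkl','rb'));S,T=d['side'],d['top']
o=[(S,'front_stop',(266.9,295)),(S,'nut_center',(272.6,307.5)),(S,'bar_pivot',(288.9,289.7)),(S,'peg_top',(284.6,288.6)),(S,'block_center',(289.7,307.6)),
(T,'front_stop',(311.5,237.8)),(T,'nut_center',(337.4,224)),(T,'bar_pivot',(309.8,213.6)),(T,'peg_top',(318.6,216.1)),(T,'block_center',(329.2,208.1)),(T,'fixture',(322.6,221.4)),(S,'fixture',(283.7,308))]
q,r=fit(o);print(q,np.degrees(q[2]));print(np.round(r,1))
# lamp: elbow candidates
for uv in [(246.1,141.2),(240,145),(236,255),(240,150)]:
    print(uv,tri([(S,uv),(T,(253.6,233.7))]))
print('tcp top',proj(T,[.146,.556,.23]),proj(S,[.146,.556,.23]))
print('elbow if z',[ (z,plane(T,(253.6,233.7),z)) for z in (.2,.3,.4,.5)])
for z in (.2,.3,.4,.5):
    x=plane(T,(253.6,233.7),z);print(z,proj(S,[*x,z]))
# jar, carton, glue on plane from side
print('jar top',plane(S,(316,273),.066),'carton',plane(S,(317.2,265.7),0),'glue',plane(S,(278,258),.01))
print(proj(T,[*plane(S,(316,273),.066),.066]),proj(T,[*plane(S,(317.2,265.7),.0),.0]))
print('bench edge/clamp',plane(T,(286,278),0))
print(d['wrist']['extrinsics'])
E
```

```text
[ 0.55122596 -0.23098445 -0.45415745] -26.021305089636886
[[-3.8  1.5]
 [-1.3  0.8]
 [ 0.2  0.5]
 [-1.5  1.7]
 [ 3.1 -0.8]
 [ 0.2 -3.7]
 [-0.2  0.9]
 [-1.8 -2.5]
 [ 0.3 -1.1]
 [-4.5  0.4]
 [-2.7 -3.4]
 [-1.1  1.2]]
(246.1, 141.2) (array([ 0.43028748, -0.02147342,  0.47539188]), array([ 1.10122997, -0.17559786,  0.13765065,  0.96351544]))
(240, 145) (array([ 0.42286403, -0.02226673,  0.46513927]), array([ 4.80123872, -0.74541826,  0.6190426 ,  4.21292846]))
(236, 255) (array([0.42883514, 0.00089413, 0.04334724]), array([14.67518141, -2.07732153,  2.37405989, 14.81000449]))
(240, 150) (array([ 0.42352354, -0.02126822,  0.44875126]), array([ 5.21302561, -0.8067026 ,  0.67904741,  4.60582642]))
tcp top [[ 68.74604655 331.68619792]] [[197.93638302 141.63188662]]
elbow if z [(0.2, array([ 0.46419873, -0.00048979])), (0.3, array([ 0.45280099, -0.00794808])), (0.4, array([ 0.44140324, -0.01540637])), (0.5, array([ 0.43000549, -0.02286466]))]
0.2 [[260.09254215 215.88932143]]
0.3 [[256.0348597  190.63955444]]
0.4 [[251.63187661 163.24108297]]
0.5 [[246.83755756 133.40744257]]
jar top [ 0.65562596 -0.12729629] carton [ 0.66707696 -0.00401684] glue [0.52535608 0.02053176]
[[292.90173572 186.1520817 ]] [[260.04746794 186.43758325]]
bench edge/clamp [ 0.32740032 -0.10906907]
[[ 2.53795411e-01  9.67257871e-01 -3.17213483e-04 -5.75478180e-01]
 [-9.27859668e-01  2.43365182e-01 -2.82577114e-01  3.69001284e-02]
 [-2.73247739e-01  7.20111042e-02  9.59244533e-01 -3.80019732e-01]
 [ 0.00000000e+00  0.00000000e+00  0.00000000e+00  1.00000000e+00]]
```

>>> {"fn": "servo_tool", "kwargs": {"moves": [[-5,0,0,0,1],[-5,0,0,0,1],[-5,0,0,0,1],[-5,0,0,0,1],[-5,0,0,0,1],[-5,0,0,0,1],[-5,0,0,0,1],[-3,0,0,0,1],[0,-2,1.6,0,1],[0,-3,2.4,0,1]], "grip_force": 40}}

```text
clock: 3.35
tcp_pos: [0.1571, 0.439, 0.5656]
orientation: [0.697, 0.086, 0.705, -0.094]
wrist_force: [0.7, -0.2, 0.4]
finger_gap: -0.0002
```

>>> {"fn": "servo_tool", "kwargs": {"moves": [[0,-4.6,4,0,1],[0,-4.6,4,0,1],[0,-4.6,4,0,1],[0,-4.6,4,0,1],[0,-4.6,4,0,1],[0,-4.6,4,0,1],[0,-4.6,4,0,1],[0,-4.6,4,0,1],[0,-4.6,4,0,1],[0,-4.6,4,0,1]]}}

```text
clock: 4.6
tcp_pos: [0.427, -0.1087, 0.5679]
orientation: [0.698, 0.087, 0.705, -0.094]
wrist_force: [1.3, 1.1, -0.1]
finger_gap: 0.0002
```

>>> {"fn": "servo_tool", "kwargs": {"moves": [[0,-4.5,3,0,1],[0,-4.5,2,0.05,1],[0,-2.5,2,0.05,1],[5,0,0,0.05,1],[5,0,0,0.05,1],[5,0,0,0,1],[5,0,0,0,1],[5,0,0,0,1],[3,0,0,0,1],[0,0,0,0,1]]}}

```text
clock: 5.85
tcp_pos: [0.4552, -0.2356, 0.3146]
orientation: [0.684, 0.149, 0.698, -0.154]
wrist_force: [-1.3, 0.5, 0.5]
finger_gap: 0.0002
```

```bash
python3 - <<'E'
from workcell import env, optics, models
import cv2, pickle
from h import *
s=env.get_state(); print({k:s[k] for k in ('clock','tcp_pos','orientation','joint_pos')})
p=optics.read_camera('wrist'); cv2.imwrite('pics/c_wrist.png',p['pixels'])
o=[]
for q in ('front_stop','nut_center','bar_pivot','peg_top','block_center','fixture','nut_mark'):
    r=models.pinpoint(q,p); print(q,[(x['location'],x['conf']) for x in r[:3]])
    if r and q in PTS: o.append((p,q,r[0]['location']))
pickle.dump((p,o),open('c.pkl','wb'))
q,r=fit(o);print(q,np.degrees(q[2]));print(np.round(r,1))
E
```

```text
{'clock': 5.85, 'tcp_pos': array([ 0.45517311, -0.23564197,  0.31460604]), 'orientation': array([ 0.68367639,  0.14945389,  0.69756547, -0.15379382]), 'joint_pos': array([-0.62644955,  0.19547487,  0.09295581,  1.48384172, -0.01346329,
       -0.19410813])}
front_stop [([319.1, 183.7], 0.6)]
nut_center [([263.9, 235.6], 0.76)]
bar_pivot [([354.1, 238.9], 0.68)]
peg_top [([326.6, 247.8], 0.66), ([227.6, 100.1], 0.5)]
block_center [([315.2, 260.9], 0.63), ([294.5, 377.7], 0.45)]
fixture [([315.9, 230.0], 0.81)]
nut_mark [([267.4, 227.9], 0.91), ([394.0, 267.8], 0.57)]
[ 0.55136121 -0.23294652 -0.48654346] -27.876886564414885
[[ 1.4  2.4]
 [ 4.7  2.9]
 [-0.1 -0.4]
 [-0.6 -2.5]
 [-0.6 -1.8]
 [-0.9  0.2]]
```

View pics/c_wrist.png

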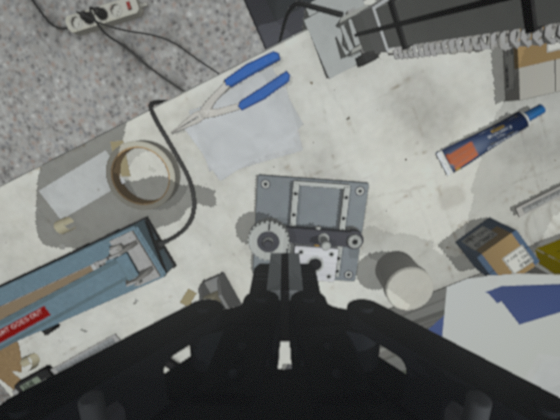

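```bash
python3 - <<'E'
from h import *
import pickle
p,o=pickle.load(open('c.pkl','rb'))
c=cv2.resize(p['pixels'][165:290,240:380],None,fx=4.7,fy=4.7,interpolation=cv2.INTER_CUBIC)
cv2.imwrite('pics/c_crop.png',c)
E
```

```text
(no output)
```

View pics/c_crop.png

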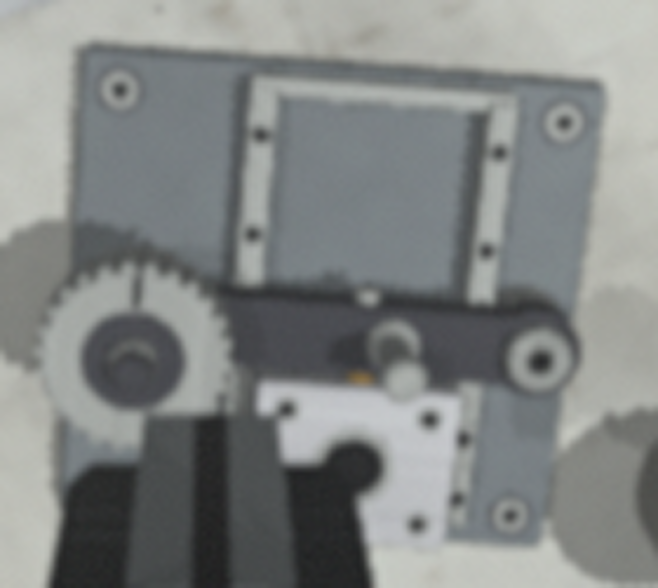

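```bash
python3 - <<'E'
from h import *
import pickle
p,o=pickle.load(open('c.pkl','rb'))
L=[((80,45),(-.08,-.089,.012)),((604,82),(-.08,.067,.012)),((542,545),(.072,.067,.012)),((136,352),(-.004,-.066,.068)),((278,98),(-.071,-.031,.023)),((483,108),(-.071,.031,.023)),((540,360),(-.004,.05,.040)),((403,380),(-.004,.008,.070))]
uv=np.array([l[0] for l in L])/4.7+[240,165]-.4; P=np.array([l[1] for l in L])
fn=lambda q:(proj(p,f2w(q,P))-uv).ravel()
r=least_squares(fn,[.55,-.23,-.48]);print(r.x,np.degrees(r.x[2]));print(np.round(fn(r.x).reshape(-1,2),1))
fn=lambda q:(proj(p,f2w(q,P*[1,1,1]+[0,0,q[3]]))-uv).ravel()
r=least_squares(fn,[.55,-.23,-.48,0]);print(r.x,np.degrees(r.x[2]));print(np.round(fn(r.x).reshape(-1,2),1))
print('nut',f2w(r.x,[-.004,-.066,0]))
E
```

```text
[ 0.55133934 -0.23361634 -0.50222141] -28.775166994270272
[[ 0.  -0.2]
 [ 0.8 -0.1]
 [-0.   0.5]
 [-0.8  1.4]
 [-0.6 -0.6]
 [ 1.2  0.5]
 [-0.8 -1.6]
 [ 0.2  0.1]]
[ 0.55219504 -0.23368615 -0.50197903 -0.00281868] -28.76127978686419
[[ 0.4  0.1]
 [ 0.5  0.1]
 [-0.2  0.1]
 [-0.5  1.3]
 [-0.4 -0.4]
 [ 1.1  0.7]
 [-1.  -1.8]
 [ 0.1 -0.1]]
nut [[ 0.51693187 -0.28961922  0.        ]]
```

>>> {"fn": "servo_tool", "kwargs": {"moves": [[0,0,0,0.035,1],[0,0,0,0.036,1],[3,-1.5,2,0,1],[4,-1.5,2,0,1],[4,-1.5,2,0,1],[4,-1.2,1,0,1],[3,-1,1,0,1],[1.4,0,0,0,1],[0,0,0,0,1],[0,0,0,0,1]]}}

```text
clock: 7.5
tcp_pos: [0.4918, -0.335, 0.1236]
orientation: [0.68, 0.173, 0.69, -0.179]
wrist_force: [0.6, -0.4, 0.8]
finger_gap: 0.0003
```

```bash
cat > st.py <<'E'
from workcell import env, optics, models
from h import *
import pickle,sys
from scipy.spatial.transform import Rotation as Ro
Q=np.array([.5517,-.2336,-.502])
def st(Q=Q):
    s=env.get_state(); w=s['orientation']; R=Ro.from_quat([w[1],w[2],w[3],w[0]]).as_matrix()
    f=w2f(Q,s['tcp_pos'])[0]*1000; F=s['wrist_force']; c,s_=np.cos(Q[2]),np.sin(Q[2])
    print('t',round(s['clock'],2),'f[mm]',np.round(f,1),'yaw-err',round(np.arctan2(R[1,2],R[0,2])-Q[2],4),'tilt',np.round(R[:2,0],4),'Ff',np.round([c*F[0]+s_*F[1],-s_*F[0]+c*F[1],F[2]],1),'q6',round(s['joint_pos'][5],2))
    return s
def pic(name,box=None,k=1,cam='wrist'):
    p=optics.read_camera(cam); pickle.dump(p,open('pics/'+name+'.pkl','wb')); im=p['pixels']
    if box: im=im[box[1]:box[3],box[0]:box[2]]
    cv2.imwrite(f'pics/{name}.png',cv2.resize(im,None,fx=k,fy=k,interpolation=cv2.INTER_CUBIC)); return p
E
python3 - <<'E'
from st import *
st(); pic('d1')
E
```

```text
t 7.5 f[mm] [  -3.7 -117.7  123.6] yaw-err -0.0011 tilt [-0.0151 -0.0058] Ff [ 0.7 -0.1  0.8] q6 -0.22
```

View pics/d1.png

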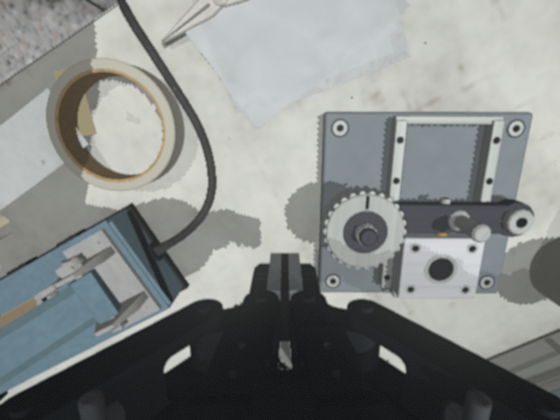

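```bash
python3 - <<'E'
from h import *
import pickle
p=pickle.load(open('pics/d1.pkl','rb'))
cv2.imwrite('pics/d1c.png',cv2.resize(p['pixels'][105:305,305:545],None,fx=3,fy=3,interpolation=cv2.INTER_CUBIC))
E
```

```text
(no output)
```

View pics/d1c.png

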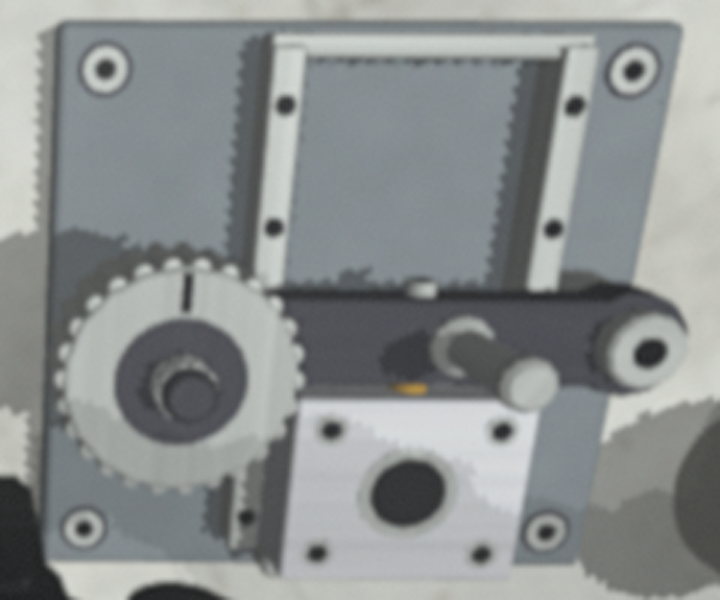

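```bash
python3 - <<'E'
from h import *
import pickle
p=pickle.load(open('pics/d1.pkl','rb'))
L=[((60,22),(-.08,-.089,.012)),((682,25),(-.08,.067,.012)),((575,562),(.072,.067,.012)),((45,560),(.072,-.089,.012)),((182,377),(-.004,-.066,.068)),((307,60),(-.071,-.031,.022)),((530,383),(-.004,.008,.070)),
((300,400),(.010,-.03,.04)),((537,402),(.010,.03,.04)),((282,575),(.06,-.03,.04)),((515,578),(.06,.03,.04))]
uv=np.array([l[0] for l in L])/3+[305,105]-.33; P=np.array([l[1] for l in L])
for dz in (0,1):
    fn=lambda q:(proj(p,f2w(q,P+[0,0,q[3]*dz]))-uv).ravel()
    r=least_squares(fn,[.55,-.23,-.48,0],loss='soft_l1');print(np.round(r.x,4),np.degrees(r.x[2]));print(np.round(fn(r.x).reshape(-1,2),1).tolist())
# nut alone
print(w2f((.5517,-.2336,-.502),[*plane(p,uv[4],.068),.068])*1e3, w2f((.5517,-.2336,-.502),[*plane(p,uv[6],.07),.07])*1e3)
E
```

```text
[ 0.552  -0.2332 -0.5029  0.    ] -28.813127638890123
[[-0.1, -0.9], [2.4, -2.0], [1.5, 1.4], [-1.0, 0.9], [-0.0, 1.5], [-1.4, -0.9], [0.9, 1.1], [-0.4, -0.7], [2.2, -1.0], [-0.9, 1.0], [-1.3, 0.5]]
[ 0.5533 -0.2327 -0.5037 -0.0031] -28.858742062422557
[[1.0, 0.3], [0.8, -0.5], [0.4, 0.6], [-0.1, -0.0], [0.6, 1.2], [-1.3, 0.2], [-0.3, 0.8], [-0.4, -1.1], [1.1, -1.3], [-0.8, -0.0], [-2.2, -0.5]]
[[ -5.02951001 -65.6204222   68.        ]] [[-4.64171366  7.7762275  70.        ]]
```

>>> {"fn": "servo_tool", "kwargs": {"moves": [[2.5,0,0,0,1],[2.5,0,0,0,1],[2,0,0,0,1],[0,0,0,0,1],[0,0.7,0,0,1],[0,0.5,0,0,1],[0,0.3,0,0,1],[0,0.2,0,0,1],[0,0,0,0,1],[0,0,0,0,1]]}}

```text
clock: 8.8
tcp_pos: [0.4977, -0.3239, 0.0536]
orientation: [0.68, 0.171, 0.69, -0.182]
wrist_force: [-6.6, -9.5, 4.3]
finger_gap: 0.0001
```

```bash
python3 - <<'E'
from st import *
st(); pic('d2',(180,100,460,310),2.85)
E
```

```text
t 8.8 f[mm] [  -3.9 -105.2   53.6] yaw-err -0.0035 tilt [-0.0177 -0.0118] Ff [ -1.2 -11.5   4.3] q6 -0.2
```

View pics/d2.png

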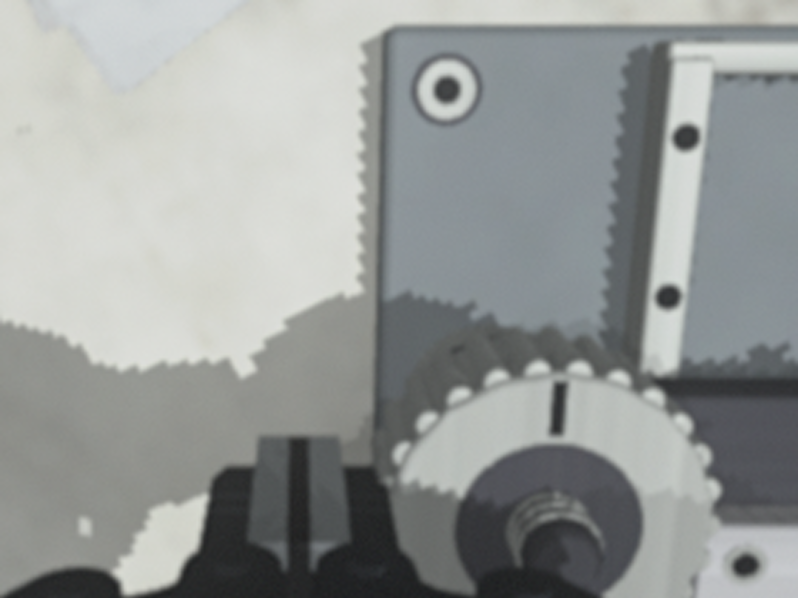

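>>> {"fn": "servo_tool", "kwargs": {"moves": [[0,0,0.55,0,1],[0,0,0.55,0,1],[0,0.08,0.6,0,1],[0,0.23,0.55,0,1],[-0.02,0.37,0.48,0,1],[-0.02,0.48,0.37,0,1],[-0.02,0.55,0.23,0,1],[-0.02,0.6,0.08,0,1],[0,0,0,0,1],[0,0,0,0,1]]}}

```text
clock: 10.1
tcp_pos: [0.5419, -0.3176, 0.0523]
orientation: [0.681, 0.172, 0.688, -0.179]
wrist_force: [5.1, -6.6, -2.6]
finger_gap: 0.0001
```

```bash
python3 - <<'E'
from st import *
st(); pic('d3',(180,60,460,270),2.85)
E
```

```text
t 10.1 f[mm] [ 31.8 -78.3  52.3] yaw-err -0.0008 tilt [-0.0123 -0.007 ] Ff [ 7.7 -3.4 -2.6] q6 -0.15
```

View pics/d3.png

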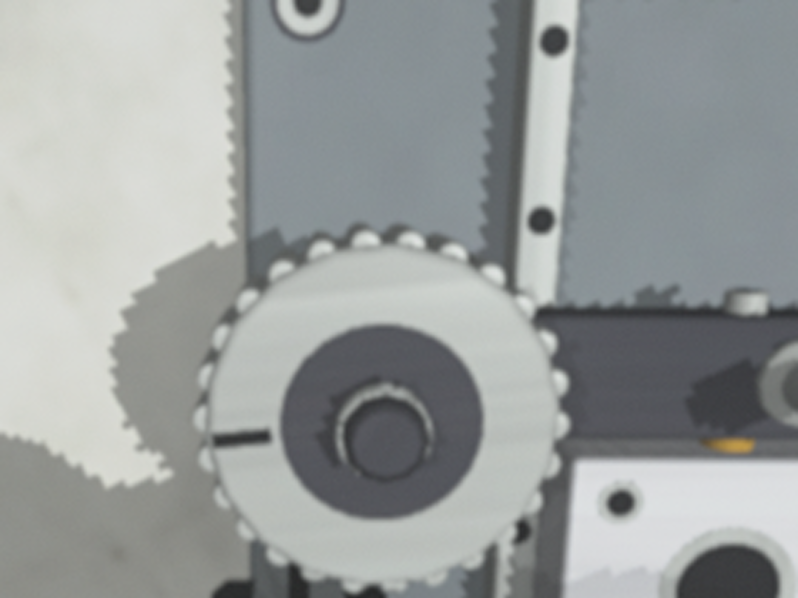

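>>> {"fn": "servo_tool", "kwargs": {"moves": [[-0.02,0.6,0,0,1],[-0.02,0.6,0,0,1],[-0.02,0.6,0,0,1],[-0.02,0.6,0,0,1],[-0.02,0.6,-0.08,0,1],[-0.02,0.55,-0.23,0,1],[-0.02,0.48,-0.37,0,1],[-0.02,0.37,-0.48,0,1],[-0.02,0.23,-0.55,0,1],[-0.02,0.08,-0.6,0,1]]}}

```text
clock: 11.4
tcp_pos: [0.5434, -0.262, 0.0538]
orientation: [0.681, 0.174, 0.689, -0.177]
wrist_force: [9.4, 5.5, -1.1]
finger_gap: -0.0002
```

```bash
python3 - <<'E'
from st import *
st(); pic('d4',(100,60,380,270),2.85)
E
```

```text
t 11.4 f[mm] [  6.3 -28.9  53.8] yaw-err 0.0003 tilt [-0.0126 -0.0008] Ff [ 5.6  9.4 -1.1] q6 -0.08
```

View pics/d4.png

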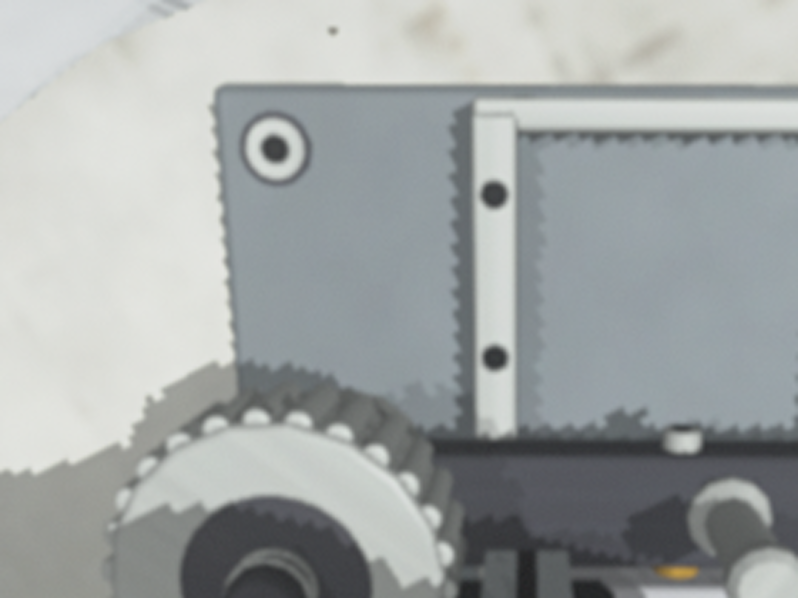

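>>> {"fn": "servo_tool", "kwargs": {"moves": [[0,0,-0.55,0,1],[-0.01,0,-0.55,0,1],[-0.01,0,-0.55,0,1],[-0.01,0,-0.55,0,1],[-0.01,-0.08,-0.6,0,1],[-0.01,-0.23,-0.55,0,1],[-0.01,-0.37,-0.48,0,1],[-0.01,-0.48,-0.37,0,1],[-0.01,-0.55,-0.23,0,1],[-0.01,-0.6,-0.08,0,1]]}}

```text
clock: 12.7
tcp_pos: [0.4903, -0.2623, 0.0553]
orientation: [0.679, 0.174, 0.691, -0.179]
wrist_force: [-0.5, 3.7, 1.3]
finger_gap: 0.0002
```

```bash
python3 - <<'E'
from st import *
st(); pic('d5'); pic('d5t',(290,190,370,250),10,'top'); pic('d5s',(240,270,330,335),8.8,'side')
E
```

```text
t 12.7 f[mm] [-40.  -54.7  55.3] yaw-err -0.0015 tilt [-0.0174 -0.0028] Ff [-2.2  3.   1.3] q6 -0.13
```

View pics/d5.png

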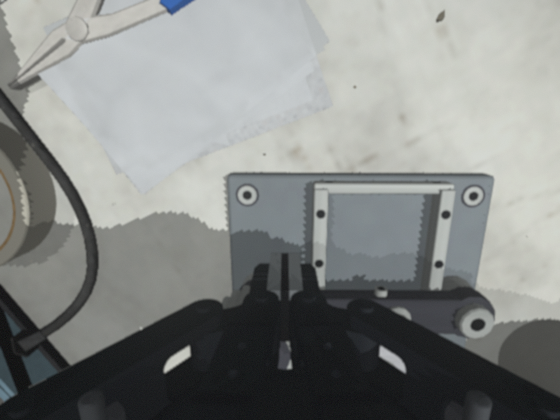

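View pics/d5s.png

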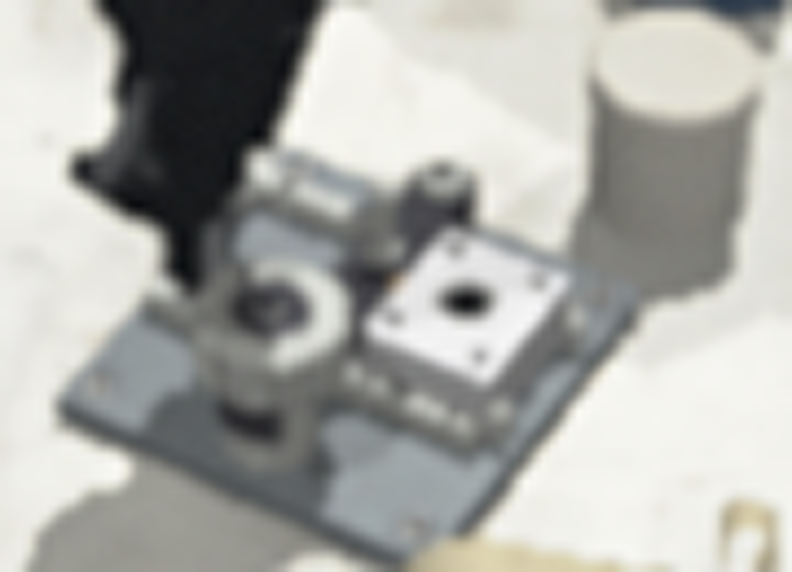

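>>> {"fn": "servo_tool", "kwargs": {"moves": [[0,-0.6,0.1,0,1],[0,-0.6,0,0,1],[-0.01,-0.6,0,0,1],[-0.01,-0.6,0,0,1],[-0.01,-0.6,0.08,0,1],[-0.01,-0.55,0.23,0,1],[-0.01,-0.48,0.37,0,1],[-0.01,-0.37,0.48,0,1],[-0.01,-0.23,0.55,0,1],[0,-0.08,0.6,0,1]]}}

```text
clock: 14.1
tcp_pos: [0.4885, -0.318, 0.0566]
orientation: [0.679, 0.172, 0.691, -0.181]
wrist_force: [-7.4, -5.5, 1.1]
finger_gap: -0.0002
```

```bash
python3 - <<'E'
from st import *
st(); pic('d6')
E
```

```text
t 14.1 f[mm] [ -14.8 -104.4   56.6] yaw-err -0.0032 tilt [-0.0195 -0.0085] Ff [-3.8 -8.3  1.1] q6 -0.2
```

View pics/d6.png

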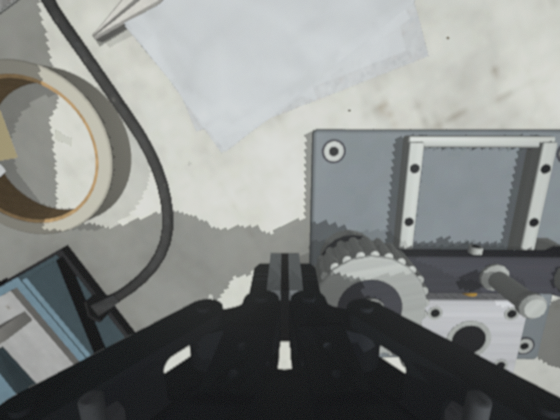

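>>> {"fn": "servo_tool", "kwargs": {"moves": [[0,0,0.55,0,1],[0,0,0.55,0,1],[0,0,0.55,0,1],[0,0,0.55,0,1],[0,0.08,0.6,0,1],[0,0.23,0.55,0,1],[-0.01,0.37,0.48,0,1],[-0.01,0.48,0.37,0,1],[-0.01,0.55,0.23,0,1],[-0.01,0.6,0.08,0,1]]}}

```text
clock: 15.4
tcp_pos: [0.5416, -0.318, 0.0563]
orientation: [0.68, 0.172, 0.689, -0.18]
wrist_force: [2.6, -7.6, -0.7]
finger_gap: -0.0002
```

```bash
python3 - <<'E'
from st import *
st(); pic('d7',(180,60,460,270),2.85)
E
```

```text
t 15.4 f[mm] [ 31.7 -78.8  56.3] yaw-err -0.0013 tilt [-0.0148 -0.0072] Ff [ 5.9 -5.4 -0.7] q6 -0.15
```

View pics/d7.png

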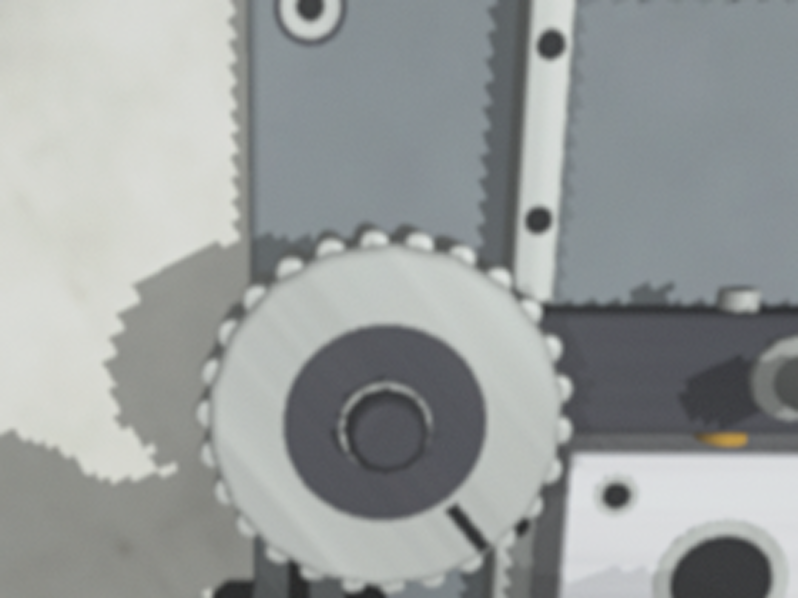

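>>> {"fn": "servo_tool", "kwargs": {"moves": [[0,0.6,0,0,1],[0,0.6,0,0,1],[0,0.6,0,0,1],[0,0.6,0,0,1],[0,0.6,-0.08,0,1],[0,0.55,-0.23,0,1],[0,0.48,-0.37,0,1],[0,0.37,-0.48,0,1],[0,0.23,-0.55,0,1],[0,0.08,-0.6,0,1]]}}

```text
clock: 16.7
tcp_pos: [0.5446, -0.2628, 0.0563]
orientation: [0.681, 0.174, 0.689, -0.177]
wrist_force: [9.3, 5.0, 2.5]
finger_gap: 0.0
```

>>> {"fn": "servo_tool", "kwargs": {"moves": [[0,0.4,0.4,0,1],[0,0.3,0.6,0,1],[0,0,0.8,0,1],[0,0,0.8,0,1],[-0.5,0,0.5,0,1],[-0.5,0,0.5,0,1],[0,0,0,0,1],[0,0,0,0,1],[0,0,0,0,1],[0,0,0,0,1]]}}

```text
clock: 17.95
tcp_pos: [0.5775, -0.2757, 0.0651]
orientation: [0.679, 0.173, 0.69, -0.179]
wrist_force: [0.6, -0.0, 0.1]
finger_gap: -0.0001
```

```bash
python3 - <<'E'
from st import *
st(); pic('d8',(80,40,400,280),2.5)
E
```

```text
t 17.95 f[mm] [ 42.9 -24.5  65.1] yaw-err -0.0013 tilt [-0.0169 -0.0044] Ff [0.5 0.2 0.1] q6 -0.06
```

View pics/d8.png

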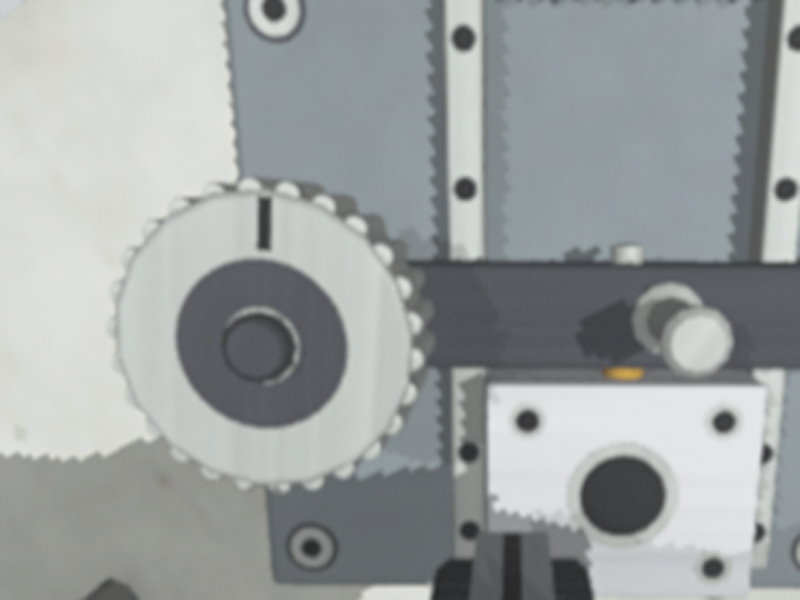

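```bash
python3 - <<'E'
from st import *
for n,box,k,c,w in (('d1',(305,105),3,(182,377),240),('d3',(180,60),2.85,(382,412),355),('d7',(180,60),2.85,(387,412),362),('d8',(80,40),2.5,(265,336),306)):
    p=pickle.load(open(f'pics/{n}.pkl','rb')); E=p['extrinsics']; C=-E[:3,:3].T@E[:3,3]
    uv=np.array(c)/k+box
    print(n,'cam z',C[2],'z by size at width', [ (z,round(float(np.ptp(proj(p,f2w(Q,np.c_[-.0043+.027*np.cos(t:=np.linspace(0,6.28,90)),-.066+.027*np.sin(t),t*0+z]))[:,0])),1)) for z in (.068,.071,.074)],'obs',w/k)
    print([ (z,np.round(proj(p,f2w(Q,[-.0045,-.066,z]))[0]-uv,1)) for z in (.068,.071,.074)])
E
```

```text
d1 cam z 0.26780665216669053 z by size at width [(0.068, 83.9), (0.071, 85.1), (0.074, 86.3)] obs 80.0
[(0.068, array([-1. ,  0.4])), (0.071, array([0.1, 2. ])), (0.074, array([1.2, 3.6]))]
d3 cam z 0.19631786106729895 z by size at width [(0.068, 132.6), (0.071, 135.6), (0.074, 138.7)] obs 124.56140350877193
[(0.068, array([-0.9,  2.1])), (0.071, array([-0.3,  4.1])), (0.074, array([0.2, 6.1]))]
d7 cam z 0.2004420827728756 z by size at width [(0.068, 128.9), (0.071, 131.6), (0.074, 134.6)] obs 127.01754385964912
[(0.068, array([-2.3, -0.3])), (0.071, array([-1.8,  1.5])), (0.074, array([-1.2,  3.5]))]
d8 cam z 0.20943602286269203 z by size at width [(0.068, 123.1), (0.071, 125.6), (0.074, 128.3)] obs 122.4
[(0.068, array([ 2.7, -0.2])), (0.071, array([0.7, 0.9])), (0.074, array([-1.5,  2.1]))]
```

>>> {"fn": "servo_tool", "kwargs": {"moves": [[0,1.1,-0.9,0,1],[0,1.15,-0.9,0,1],[0.8,0,0,0,1],[0.7,0,0,0,1],[0,0,-0.7,0,1],[0,0,-0.6,0,1],[0,-0.05,-0.6,0,1],[0,-0.05,-0.6,0,1],[0,0,-0.5,0,1],[0,0,0,0,1]]}}

```text
clock: 19.25
tcp_pos: [0.5454, -0.2336, 0.0507]
orientation: [0.679, 0.173, 0.69, -0.179]
wrist_force: [0.6, 0.2, -0.1]
finger_gap: -0.0
```

```bash
python3 - <<'E'
from st import *
st(); pic('e1',(80,40,480,340),2)
E
```

```text
t 19.25 f[mm] [-5.5 -3.  50.7] yaw-err -0.0013 tilt [-0.0169 -0.0043] Ff [ 0.4  0.5 -0.1] q6 -0.03
```

View pics/e1.png

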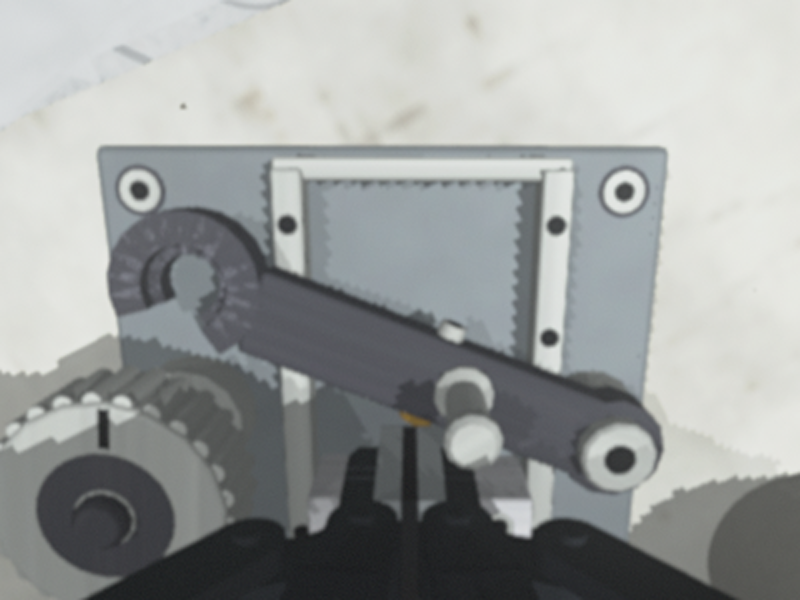

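>>> {"fn": "servo_tool", "kwargs": {"moves": [[0,0.35,-0.75,0,1],[0,0.45,-0.75,0,1],[0,0.65,-0.6,0,1],[0,0.7,-0.55,0,1],[0,0.6,-0.35,0,1],[0,0.6,-0.35,0,1],[0,0.4,-0.2,0,1],[0,0.4,-0.2,0,1],[0,0.2,0,0,1],[0,0,0,0,1]]}}

```text
clock: 20.55
tcp_pos: [0.533, -0.1862, 0.0511]
orientation: [0.679, 0.169, 0.689, -0.187]
wrist_force: [-5.4, -29.2, -2.8]
finger_gap: -0.0001
```

```bash
python3 - <<'E'
from st import *
st(); pic('e2')
E
```

```text
t 20.55 f[mm] [-39.2  32.5  51.1] yaw-err -0.0071 tilt [-0.0199 -0.0213] Ff [  9.3 -28.2  -2.8] q6 0.05
```

View pics/e2.png

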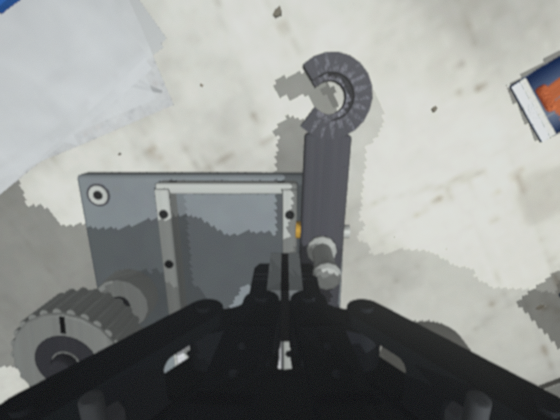

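>>> {"fn": "servo_tool", "kwargs": {"moves": [[0,-1,0.2,0,1],[0,-1,0.5,0,1],[-2,-0.5,0,0,1],[-2,0,0,0,1],[-1,0,2,0,1],[0,-0.5,3,0,1],[0,-0.5,3,0,1],[0,-0.6,3,0,1],[0,0,1.5,0,1],[0,0,0,0,1]]}}

```text
clock: 21.85
tcp_pos: [0.6307, -0.2767, 0.0982]
orientation: [0.679, 0.173, 0.691, -0.179]
wrist_force: [0.0, 0.6, 0.2]
finger_gap: -0.0002
```

```bash
python3 - <<'E'
from st import *
st(); pic('e3')
E
```

```text
t 21.85 f[mm] [90.   0.3 98.2] yaw-err -0.0008 tilt [-0.018  -0.0031] Ff [-0.3  0.5  0.2] q6 -0.02
```

View pics/e3.png

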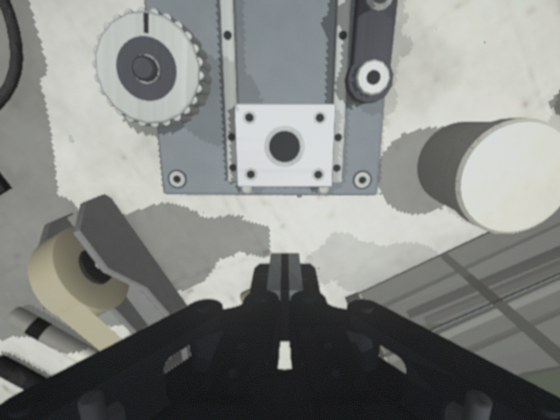

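```bash
python3 - <<'E'
from st import *
d=pickle.load(open('a.pkl','rb'));S=d['side']
for uv in ((338,318),(388,318),(336,272),):
    for z in (0,.05,.1,.15): X=[*plane(S,uv,z),z]; print(uv,z,np.round(X,3),np.round(w2f(Q,X)[0],3))
p=pickle.load(open('pics/e3.pkl','rb'))
for uv in ((345,297),(555,225)):
    for z in (0,.05,.1,.15): X=[*plane(p,uv,z),z]; print(uv,z,np.round(X,3),np.round(w2f(Q,X)[0],3))
pic('e3s',(180,200,420,370),3.3,'side')
E
```

```text
(338, 318) 0 [ 0.723 -0.261  0.   ] [0.163 0.059 0.   ]
(338, 318) 0.05 [ 0.716 -0.312  0.05 ] [0.181 0.01  0.05 ]
(338, 318) 0.1 [ 0.708 -0.363  0.1  ] [ 0.199 -0.038  0.1  ]
(338, 318) 0.15 [ 0.7   -0.414  0.15 ] [ 0.217 -0.087  0.15 ]
(388, 318) 0 [ 0.878 -0.253  0.   ] [0.296 0.14  0.   ]
(388, 318) 0.05 [ 0.863 -0.305  0.05 ] [0.307 0.087 0.05 ]
(388, 318) 0.1 [ 0.847 -0.356  0.1  ] [0.318 0.035 0.1  ]
(388, 318) 0.15 [ 0.832 -0.407  0.15 ] [ 0.329 -0.018  0.15 ]
(336, 272) 0 [ 0.732 -0.036  0.   ] [0.063 0.26  0.   ]
(336, 272) 0.05 [ 0.724 -0.099  0.05 ] [0.086 0.201 0.05 ]
(336, 272) 0.1 [ 0.716 -0.161  0.1  ] [0.109 0.143 0.1  ]
(336, 272) 0.15 [ 0.708 -0.224  0.15 ] [0.132 0.084 0.15 ]
(345, 297) 0 [ 0.718 -0.268  0.   ] [0.162 0.05  0.   ]
(345, 297) 0.05 [ 0.687 -0.262  0.05 ] [0.133 0.04  0.05 ]
(345, 297) 0.1 [ 0.657 -0.257  0.1  ] [0.103 0.03  0.1  ]
(345, 297) 0.15 [ 0.627 -0.251  0.15 ] [0.074 0.021 0.15 ]
(555, 225) 0 [ 0.739 -0.097  0.   ] [0.098 0.209 0.   ]
(555, 225) 0.05 [ 0.704 -0.127  0.05 ] [0.082 0.167 0.05 ]
(555, 225) 0.1 [ 0.669 -0.157  0.1  ] [0.066 0.124 0.1  ]
(555, 225) 0.15 [ 0.635 -0.186  0.15 ] [0.05  0.081 0.15 ]
```

View pics/e3s.png

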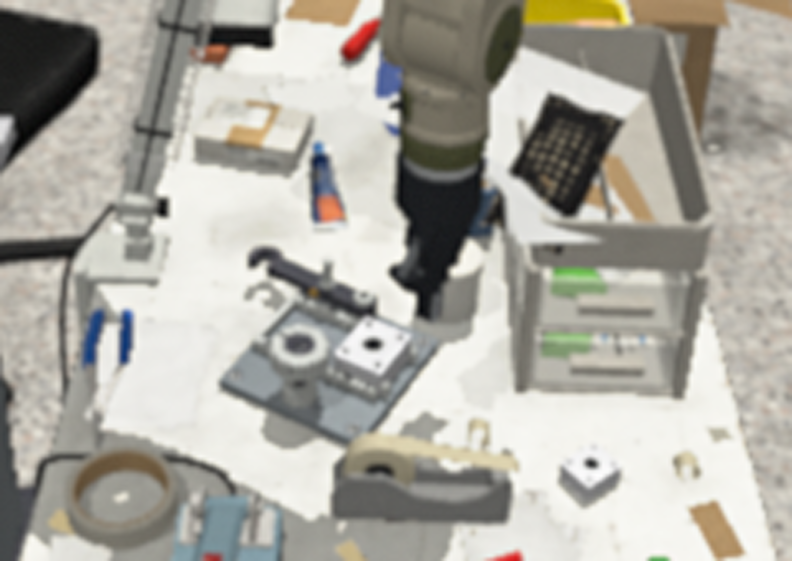

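>>> {"fn": "servo_tool", "kwargs": {"moves": [[0,0,-0.8,0,1],[2.5,0,0,0,1],[2.5,0,0,0,1],[2.5,0,0,0,1],[0,0,0,0,1],[0,0,-0.8,0,1],[0,0,-0.8,0,1],[0,0,-0.8,0,1],[0,0,-0.8,0,1],[0,0,0,0,1]]}}

```text
clock: 23.2
tcp_pos: [0.5937, -0.2578, 0.0253]
orientation: [0.679, 0.173, 0.69, -0.179]
wrist_force: [0.6, 0.5, 0.1]
finger_gap: 0.0001
```

```bash
python3 - <<'E'
from st import *
st(); pic('e4')
E
```

```text
t 23.2 f[mm] [48.5 -1.  25.3] yaw-err -0.0014 tilt [-0.0168 -0.0045] Ff [0.3 0.7 0.1] q6 -0.02
```

View pics/e4.png

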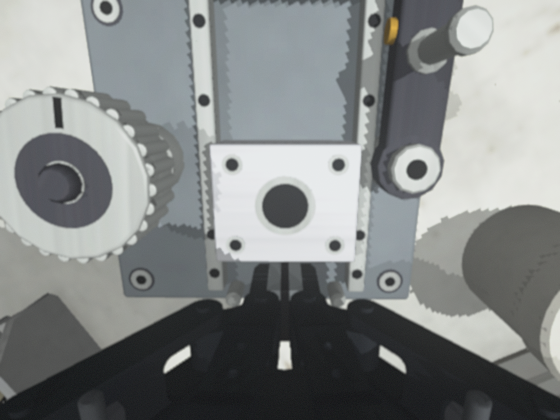

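>>> {"fn": "servo_tool", "kwargs": {"moves": [[0,0,-0.8,0,1],[0,0.05,-0.8,0,1],[0,0.05,-0.8,0,1],[0,0,-0.8,0,1],[0,0,-0.8,0,1],[0,0,-0.7,0,1],[0,0,-0.6,0,1],[0,0,-0.5,0,1],[0,0,-0.4,0,1],[0,0,-0.2,0,1]]}}

```text
clock: 24.5
tcp_pos: [0.543, -0.2288, 0.0276]
orientation: [0.683, 0.172, 0.687, -0.18]
wrist_force: [8.7, -4.8, 1.1]
finger_gap: -0.0
```

```bash
python3 - <<'E'
from st import *
st(); pic('e5')
E
```

```text
t 24.5 f[mm] [-10.    0.   27.6] yaw-err -0.0015 tilt [-0.008  -0.0091] Ff [9.9 0.  1.1] q6 -0.03
```

View pics/e5.png

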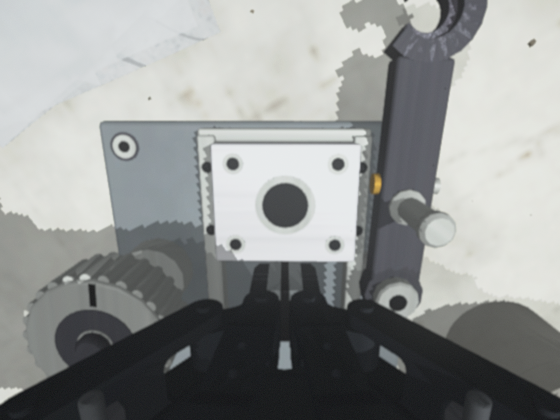

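>>> {"fn": "servo_tool", "kwargs": {"moves": [[0,0,0.5,0,1],[0,0,1,0,1],[0,0,1,0,1],[-2,0,0,0,1],[-3,0,0,0,1],[-3,0,0,0,1],[-3,0,1,0,1],[-2,0,1,0,1],[0,0,0,0,1],[0,0,0,0,1]]}}

```text
clock: 25.8
tcp_pos: [0.5796, -0.2471, 0.1536]
orientation: [0.679, 0.173, 0.691, -0.179]
wrist_force: [-0.2, 0.4, -0.9]
finger_gap: 0.0001
```

```bash
python3 - <<'E'
from st import *
st(); p=pic('e6')
p2=pic('e6s',(180,200,420,370),3.3,'side')
E
```

```text
t 25.8 f[mm] [ 31.    1.6 153.6] yaw-err -0.0014 tilt [-0.0187 -0.0034] Ff [-0.4  0.2 -0.9] q6 -0.02
```

View pics/e6.png

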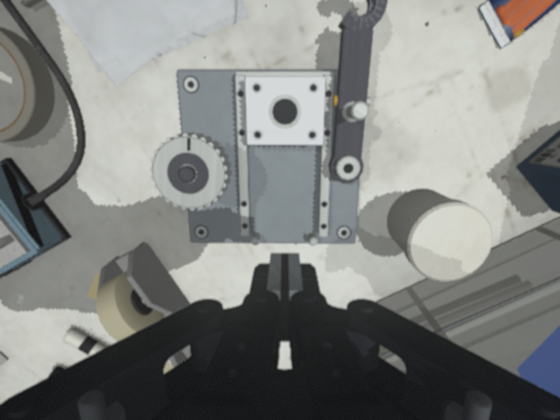

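View pics/e6s.png

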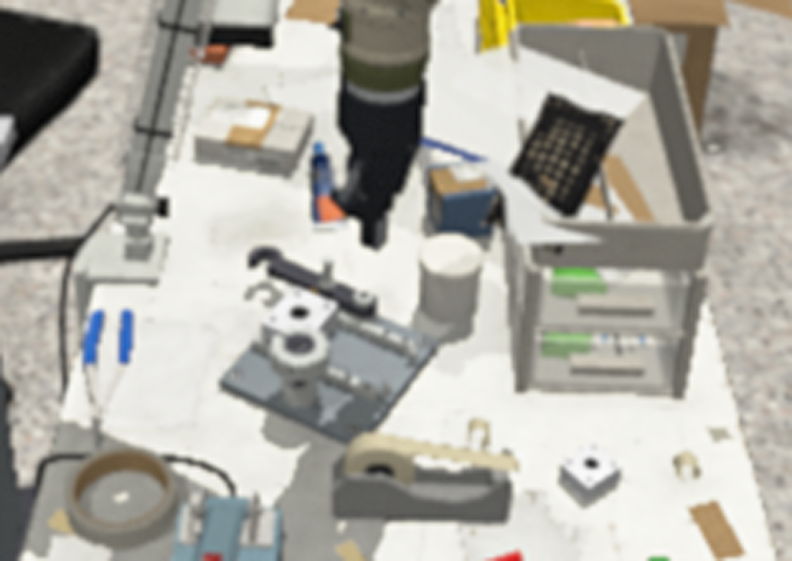

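```bash
python3 - <<'E'
from st import *
p=pickle.load(open('pics/e6.pkl','rb'))
# predicted overlays
im=p['pixels'].copy(); b=(150,50); 
c=cv2.resize(im[50:250,150:400],None,fx=3.2,fy=3,interpolation=cv2.INTER_CUBIC)
c=cv2.resize(im[50:250,150:390],None,fx=3,fy=3,interpolation=cv2.INTER_CUBIC)
def poly(P,col):
    u=(proj(p,f2w(Q,np.array(P)))-b+.33)*3; cv2.polylines(c,[np.round(u).astype(int).reshape(-1,1,2)],True,col,1)
poly([(-.071,-.03,.04),(-.071,.03,.04),(-.021,.03,.04),(-.021,-.03,.04)],(0,0,255))
poly([(-.08,-.089,.012),(-.08,.067,.012),(.072,.067,.012),(.072,-.089,.012)],(0,255,0))
a=np.linspace(0,6.28,60); poly(np.c_[-.004+.027*np.cos(a),-.066+.027*np.sin(a),a*0+.074],(255,0,0))
cv2.imwrite('pics/e6c.png',c)
E
```

```text
(no output)
```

View pics/e6c.png

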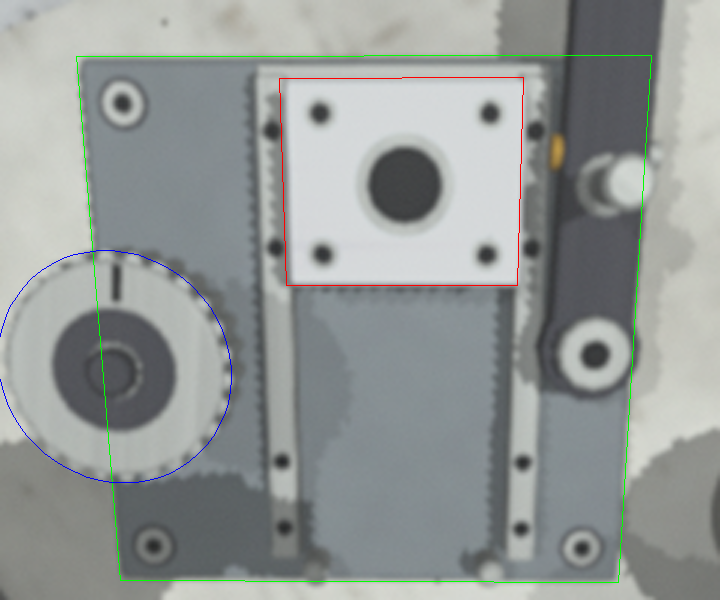

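```bash
python3 -c "
from workcell import order,env
print(order.hand_in(), env.get_state()['clock'])"
```

```text
the job is handed in; nothing more can be done
the job is handed in; nothing more can be done
```

The fixture is unloaded: the nut is unscrewed two turns, the keeper bar is swung open, and the block rests against the front stop. I handed the job in at about 26 s of the 72 s allowed; no verdict is reported.

I kept the gripper shut the whole time. A fingertip went round the nut's rim about one and a quarter times with light pressure (about 4–12 N in the readings). It then pushed the peg until the bar met its end stop (about 28 N) and pushed the block from behind along its rails.

The last checks before handing in:
- **Nut:** The index line points to the fixture's front again, so the nut stands at a whole number of turns. One turn is ruled out because the bar only frees at 1.6 turns. The nut's apparent size also fits a rise of about 6 mm. I did not follow the line without a break through the turning, because the gripper hid it for part of the way.
- **Bar:** It lies alongside the left rail, pointing forward. I judged this by eye and did not measure the angle.
- **Block:** It met the stop with about 10 N. The outline drawn for a block resting against the stop fits the picture to within about 1 mm.
- **Bystanders and robot:** The jar, carton, glue tube and pliers look undisturbed in the side view. The caliper was not in that crop, but the arm never went near it. The gripper is clear of everything.

One measurement disagreed a little: the nut's rim looked about 5% smaller than its stated radius in every picture. I used only the ratios between pictures, so this does not change the turn count.

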